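# Third hand at the vise: hold a bracket to the fixed jaw

## Robot

A 7-joint arm with a two-finger parallel gripper is mounted at the origin on the work surface. World frame = base frame: x ahead of the robot, y to its left, z up, the work surface at z = 0. Lengths are in m, angles in rad, forces in N, time in s.
With the tool pointing down it reaches from about 0.4 to 0.9 m from the base axis. Payload 5.6 kg.
Tool frame: the origin (TCP) lies midway between the tips of the shut fingers; the grasp point (between the pads) lies 19 mm behind it; z points along the fingers, x is the direction in which the jaws open and shut, and the axes are right-handed (so a half turn about z gives the same grasp; the last joint's range is limited). The gripper opens to 92 mm and grips with 3 to 60 N. Pads are 20 mm wide; open, the fingers measure 128 mm over their backs; the gripper's body (75 mm by 189 mm) begins 69 mm behind the grasp point.
Start: joints at [1.234, 0.468, -0.012, 1.603, 0.006, 1.071, -0.056], TCP at [0.188, -0.622, 0.215] pointing down, gripper open.
Joint ranges: [-2.53, 2.53], [-0.31, 2.02], [-1.57, 1.55], [0.28, 2.44], [-1.29, 4.43], [0.15, 1.84], [-2.92, 2.92]. Speed limits (rad/s): [2.57, 2.57, 3.14, 3.14, 3.14, 3.14, 3.14].

## Interface

Orientations are given as a unit quaternion [w, x, y, z].
In Python, from plant import env, get_image, camera_model, close_job gives the robot as it stands.
- The arm moves only by the tool servo_tool, never from a script. Its argument "series" is one flat list of numbers, 7 for each row, row after row: the turn, a rotation vector about the tool's x, y, z in rad, then the shift along the tool's x, y, z in cm, then the closure, from -1 (fully open) to 1 (shut). A call has 1 to 10 rows; each row is the pose to reach, as a shift and turn from the pose commanded when the call began, along the tool's axes at that moment; what a row does not reach only later rows make up. A row lasts 1/10 s, in which the tool goes at most 50 mm and 8.59 degrees, less where a joint would pass 70% of its speed; a pose out of reach is approached as far as the arm can. A call with a gripper value outside its range is refused whole. The fingers move at their own pace and stop on an object; "force" is the grip in N (left out, the last holds). Time passes only in rows, so rows that repeat a pose let the fingers close. It gives the time, the measured TCP pose, the force and the opening at its end, in the units of the state.
- env.state(): the state, without advancing time (a new reading comes with each control period).
- get_image(name): name is "scene" or "top" or "wrist"; returns the picture (480x640x3 uint8, red, green, blue); there is no depth.
- camera_model(name): a dict with "vfov" (degrees; the focal length in pixels is half the picture's height over the tangent of half this angle, whatever the lens; pixels are square), "cx", "cy" (the principal point, pixels), "eye" and "rotation" of the camera in the world. Camera axes: x right, y up, looking along -z (the intrinsics and any distortion apply to the point x, -y, -z); pixel columns grow to the right and rows downward; lengths in m; the calibration is good to about 2 mm. A picture is of the moment at which its call begins: read the wrist's pose just before it. camera_model takes no time and is no camera call; for the wrist camera it gives the pose at the moment of the call.
- close_job(): hands the job in, once; it reports no verdict.
The state is a dict: "time": time; "joint_pos": joint angles; "joint_velocities": joint speeds; "joint_torque": joint torques, N m; "eef_pos": TCP position; "tcp_rot": TCP orientation; "force": force on the tool from outside, world axes, zero at the start; "moment": the same for the moment, N m; "finger_gap": finger opening in m.
Only numpy, scipy, OpenCV 4.12 (cv2) and the standard library are available. Lean on these libraries where they do the work, as an engineer would, in place of code of your own. Each camera call takes 0.05 s, during which the arm holds its last target.

## Task

Slide the vise's moving jaw right back to its end stop, then take the aluminium bracket with the single eye, stand it down on the vise bed in the middle of the fixed jaw with its flat back flush against that jaw's face, and press it there with a steady push of about 12 N (never ram it) so that a workmate can wind the vise up on it. Finish while still holding: keep gripping and pushing for a few seconds and let the program end like that, without letting go. Leave the other things on the bench where they are.

Things in the scene. Friction and masses are not known exactly. Their poses are not given: they have to be found in the camera images.
- fixed_jaw: Fixed jaw of the grey drill vise bolted to the bench: the jaw without a spindle, 110 wide, 45 high above the vise bed (two flat steel ways, 30 above the bench; jaw top at 75). Rigid; a part resting on the bed drags a little. Origin: middle of the jaw face's lower edge, on the bed. y is level, at right angles to the flat face, and points into the jaw: the way to push. x runs along the face, z up.
- moving_jaw (a joint): Gap between the vise's jaw faces in m: 0 shut, 0.100 at the end stop; starts 0.008 to 0.024. The moving jaw (46 thick, with spindle and T-bar handle behind it, ending 202 behind its face, about 50 above the bench) slides along -y of fixed_jaw, away from it. It is free of its screw, drags with about 4 N and stays where left.
- jaw_grip (a point): Point in the quick-release grip that stands up in the middle of the moving jaw's top: a dark steel upright tab, 36 along the jaw, 14 thick in the sliding direction, from the jaw top at 75 up to 118 above the bench. The point is on its centre line, 100 above the bench and 30 behind the moving jaw's face.
- bracket: One-piece aluminium casting, about 0.3 kg, standing on its foot: foot 72 (x) x 34 (y) x 22 high, on it a lug 34 (x) x 30 (y) up to 58, on top one round eye 34 across, bored along y, its centre at 70; 87 high in all. The back (+y) is one flat plane; at the front foot and eye stand out past the lug. Origin: middle of the flat back's lower edge. y points out of the back, z up.
- bracket_grip (a point): Point inside the bracket's lug at which to grip it across its 34 width (along the bracket's x): 47 above its underside and 16 in front of its flat back.
- fork: Bystander: aluminium casting that looks like the bracket but has two upright ears (a fork) and no single eye: foot 72 x 34 x 18, 63 high. Origin: centre of its underside.
- socket: Bystander: black deep impact socket standing upright, 34 across, 78 high. Origin: centre of its underside.
- bearing: Bystander: steel ball bearing lying flat, 62 across, 18 high. Origin: centre of its underside.
- wrench: Bystander: steel wrench, 180 long, 8 thick, lying on the bench beyond the vise. Origin: on its underside, near the middle.
- screwdriver: Bystander: black-handled screwdriver, 200 long, 26 thick, lying on the bench. Origin: on its underside, near the middle.
- jug: Bystander: white plastic bottle standing upright, 84 across, 200 high. Origin: centre of its underside.
Things that resemble listed ones, but are neither listed nor needed, are in the scene too. Leave any purple or red look-alike of the bracket alone.

How it is judged:
By the outcome, as a careful person would: the job done as asked, in the order asked, and still so for the second after the job is handed in, while the arm keeps its last pose, push and grip.
It also fails if it takes over 72 s, if anything falls off the work surface, if the arm or the gripper's body presses on something with over 40 N, if the wrist force passes 120 N, or if a joint passes its speed limit or range.

## Working session

There is one attempt and no reset: what is moved stays moved. The work goes in short steps, Python scripts to look and compute and a tool call to move; the robot and the scene stay as the last step left them, time stands still between calls to the robot, and variables do not carry over. Pictures are saved under pics/ and viewed, and the job is handed in when it is done.

Besides the shell and the picture viewer there is one more tool, called by a JSON object that holds its "method" and its "body", one argument or row to a line. servo_tool: Moves the arm, as the interface text tells. Its arguments: {"type":"object","properties":{"series":{"type":"array"},"force":{"type":"number"}},"required":["series"]}

```bash
ls; mkdir -p pics; python3 - <<'E'
from plant import env,get_image,camera_model
import cv2
print(env.state())
for n in ["scene","top","wrist"]:
    print(n,camera_model(n))
    cv2.imwrite(f"pics/{n}0.png",get_image(n)[:,:,::-1])
E
```

```text
pics
{'time': 0.0, 'joint_pos': array([ 1.23402633,  0.46837044, -0.0115822 ,  1.60362965,  0.0059972 ,
        1.07138949, -0.05629   ]), 'joint_velocities': array([-0.00085831,  0.00174405, -0.00122305, -0.00072723,  0.00108181,
       -0.00034869,  0.00065086]), 'joint_torque': array([ 2.49039658e-04, -5.20577610e+01, -1.26059432e-02, -2.43750644e+01,
       -5.67041757e-02,  1.72706146e-02,  1.05201234e-04]), 'eef_pos': array([ 0.18796714, -0.62161657,  0.21364222]), 'tcp_rot': array([-4.71567137e-04,  8.02960534e-01, -5.96031546e-01, -7.44571127e-04]), 'force': array([ 0.5258362 ,  0.17397016, -0.34340222]), 'moment': array([0.03688606, 0.0190879 , 0.03374212]), 'finger_gap': 0.09195245151061454}
scene {'vfov': 49.53605345381121, 'cx': 324.23069730858936, 'cy': 239.9136472342763, 'eye': array([ 1.34997056, -0.22664767,  0.64972759]), 'rotation': array([0.69494299, 0.36796173, 0.29209269, 0.54437144])}
top {'vfov': 56.52716829151289, 'cx': 323.79523211299966, 'cy': 245.65136898501095, 'eye': array([ 0.42216898, -0.04000481,  1.08848658]), 'rotation': array([-0.69706562, -0.03522739,  0.0393014 ,  0.71506221])}
wrist {'vfov': 65.95543174248412, 'cx': 318.67248023740626, 'cy': 244.22384839346924, 'eye': array([ 0.26042876, -0.60040253,  0.38437596]), 'rotation': array([ 0.7954474 , -0.10974328,  0.08201554, -0.59033321])}
```

View pics/scene0.png

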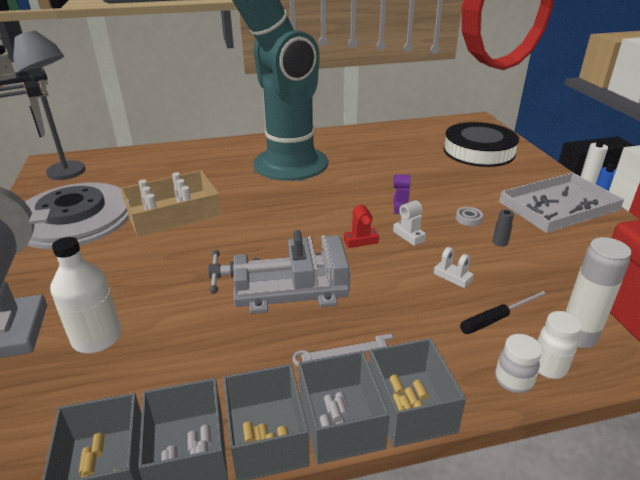

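View pics/top0.png

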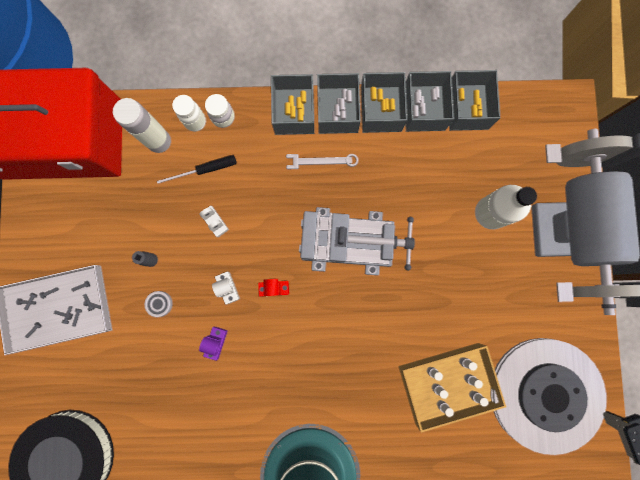

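View pics/wrist0.png

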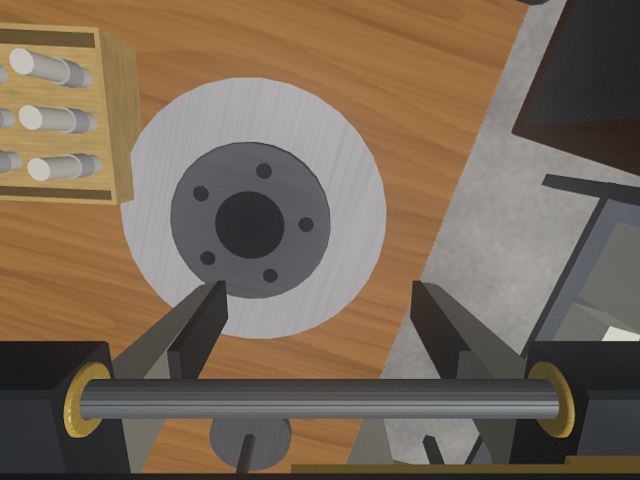

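The scene view shows the vise at (290,270) with its fixed jaw at (335,265), and the bracket at (411,222). In the top view the bracket is at (226,288) with the fixed jaw at about (318,238). In that view up is +x and left is +y. The wrist view doesn't show either of them yet, so I'll enlarge the top view.

```bash
cat > h.py <<'E'
import numpy as np,cv2
from scipy.spatial.transform import Rotation as R
from plant import env,get_image,camera_model
def rot(q): return R.from_quat(np.r_[q[1:],q[0]])
def ray(m,u,v):
    f=240/np.tan(np.radians(m['vfov'])/2)
    d=np.array([(u-m['cx'])/f,-(v-m['cy'])/f,-1.])
    return np.array(m['eye']),rot(m['rotation']).apply(d)
def onplane(m,u,v,z):
    e,d=ray(m,u,v); return e+d*(z-e[2])/d[2]
def proj(m,P):
    f=240/np.tan(np.radians(m['vfov'])/2)
    p=rot(m['rotation']).inv().apply(np.atleast_2d(P)-m['eye'])
    return np.c_[m['cx']+f*p[:,0]/-p[:,2], m['cy']-f*p[:,1]/-p[:,2]]
def tri(m1,p1,m2,p2):
    a,d=ray(m1,*p1);b,e=ray(m2,*p2)
    s=np.linalg.lstsq(np.c_[d,-e],b-a,rcond=None)[0]
    return (a+d*s[0]+b+e*s[1])/2, np.linalg.norm(a+d*s[0]-b-e*s[1])
def crop(src,dst,x0,y0,x1,y1,k):
    im=cv2.imread(src)[y0:y1,x0:x1]; cv2.imwrite(dst,cv2.resize(im,None,fx=k,fy=k,interpolation=cv2.INTER_CUBIC))
E
python3 - <<'E'
from h import *
crop('pics/top0.png','pics/t_v.png',290,190,430,290,5.5)
crop('pics/top0.png','pics/t_b.png',190,260,300,340,7)
crop('pics/scene0.png','pics/s_v.png',200,220,360,320,5)
E
```

```text
(no output)
```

View pics/t_v.png

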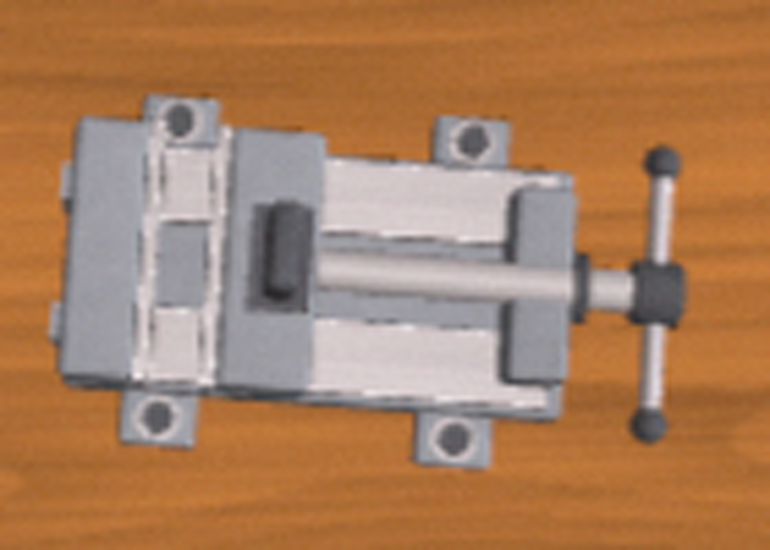

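View pics/t_b.png

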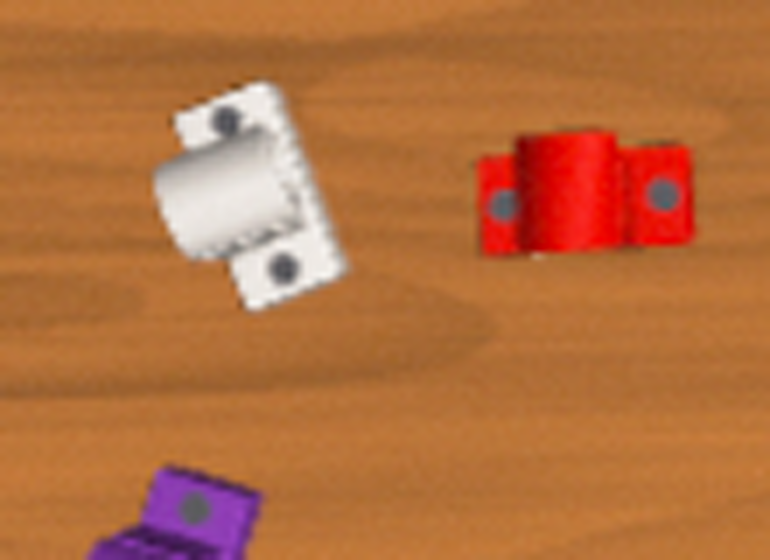

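View pics/s_v.png

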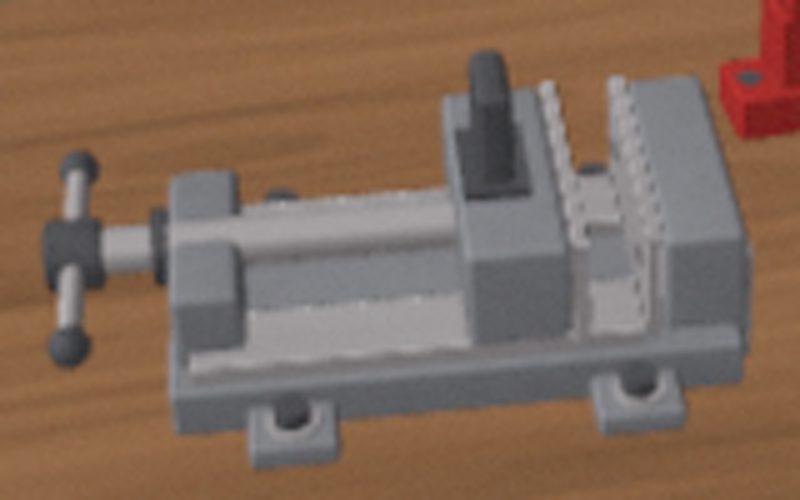

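```bash
cat >> h.py <<'E'
def down(xdir):
    """tool rotation pointing down with tool x along xdir (world xy)"""
    x=np.r_[np.array(xdir[:2])/np.linalg.norm(xdir[:2]),0]; z=np.array([0,0,-1.])
    return R.from_matrix(np.c_[x,np.cross(z,x),z])
def goal(P,Rt):
    s=env.state(); r0=rot(s['tcp_rot'])
    t=(r0.inv()*Rt).as_rotvec(); d=r0.inv().apply(np.array(P)-s['eef_pos'])*100
    print('turn',t.round(3),'shift cm',d.round(2),'t',round(s['time'],2),'F',s['force'].round(1),'gap',round(s['finger_gap'],4),'eef',s['eef_pos'].round(4))
E
python3 - <<'E'
from h import *
m=camera_model('top')
c=lambda u,v:(290+u/5.5,190+v/5.5)
def P(n,u,v,z): p=onplane(m,*c(u,v),z); print(n,p.round(4)); return p
# fixed jaw top face edge ends
a=P('fj top far',150,122,.075);b=P('fj top near',136,385,.075)
a2=P('mj face far',232,130,.075);b2=P('mj face near',215,385,.075)
e=P('bed far edge L',325,158,.03);f=P('bed far edge R',575,175,.03)
t=P('tab top',288,245,.118)
for q in (a-b,a2-b2): print(np.degrees(np.arctan2(q[1],q[0])))
q=e-f;print('y ang',np.degrees(np.arctan2(q[1],q[0])))
c=lambda u,v:(190+u/7,260+v/7)
P('foot',270,85,.022);P('foot',345,270,.022);P('foot',250,308,.022);P('foot',178,118,.022)
P('eye left',160,180,.087)
print(rot(env.state()['tcp_rot']).as_matrix().round(3))
mw=camera_model('wrist'); r=rot(env.state()['tcp_rot'])
print('cam in tool',r.inv().apply(mw['eye']-env.state()['eef_pos']), (r.inv()*rot(mw['rotation'])).as_matrix().round(3))
E
```

```text
fj top far [ 0.6072 -0.0342  0.075 ]
fj top near [ 0.4971 -0.0258  0.075 ]
mj face far [ 0.6029 -0.0684  0.075 ]
mj face near [ 0.4962 -0.0584  0.075 ]
bed far edge L [ 0.5975 -0.1099  0.03  ]
bed far edge R [ 0.5873 -0.2188  0.03  ]
tab top [ 0.5483 -0.0883  0.118 ]
-4.391603565057026
-5.3508761086193735
y ang 84.63096755670175
foot [0.4772 0.1811 0.022 ]
foot [0.4139 0.1559 0.022 ]
foot [0.402  0.1881 0.022 ]
foot [0.4667 0.2124 0.022 ]
eye left [0.4444 0.2027 0.087 ]
[[ 0.289 -0.957 -0.   ]
 [-0.957 -0.289  0.001]
 [-0.001  0.    -1.   ]]
cam in tool [ 0.00032168 -0.07546723 -0.17061307] [[ 1.     0.    -0.001]
 [-0.    -0.962 -0.271]
 [-0.001  0.271 -0.962]]
```

```bash
python3 - <<'E'
from h import *
goal([0.54,-0.08,0.30],down([-.089,-.996]))
E
```

```text
turn [0.    0.001 0.383] shift cm [-41.68 -49.37  -8.56] t 0.15 F [-0.2  0.  -0.8] gap 0.0919 eef [ 0.188  -0.6218  0.2139]
```

{"method": "servo_tool", "body": {
  "series": [0, 0, 0.0, 0, 0, -4, -1, 0, 0, 0, 0, 0, -8.5, -1, 0, 0, 0.1, -3, -3.5, -8.5, -1, 0, 0, 0.2, -6, -7, -8.5, -1, 0, 0, 0.3, -9, -10.6, -8.5, -1, 0, 0, 0.383, -12, -14.2, -8.5, -1, 0, 0, 0.383, -15, -17.8, -8.5, -1, 0, 0, 0.383, -18, -21.3, -8.5, -1, 0, 0, 0.383, -21, -24.9, -8.5, -1, 0, 0, 0.383, -24, -28.4, -8.5, -1]
}}

```text
time: 1.15
eef_pos: [0.3912, -0.3083, 0.2996]
tcp_rot: [-0.0, -0.675, 0.738, -0.0]
force: [-0.1, -0.4, -0.2]
finger_gap: 0.0917
```

```bash
python3 - <<'E'
from h import *
goal([0.54,-0.08,0.30],down([-.089,-.996]))
E
```

```text
turn [-0. -0. -0.] shift cm [-24.07 -12.78  -0.04] t 1.15 F [-0.1 -0.4 -0.2] gap 0.0917 eef [ 0.3912 -0.3083  0.2996]
```

{"method": "servo_tool", "body": {
  "series": [0, 0, 0, -4, -2.1, 0, -1, 0, 0, 0, -8, -4.3, 0, -1, 0, 0, 0, -12, -6.4, 0, -1, 0, 0, 0, -16, -8.5, 0, -1, 0, 0, 0, -20, -10.7, 0, -1, 0, 0, 0, -23, -12.3, 0, -1, 0, 0, 0, -24.1, -12.8, 0, -1, 0, 0, 0, -24.1, -12.8, 0, -1, 0, 0, 0, -24.1, -12.8, 0, -1]
}}

```text
time: 2.05
eef_pos: [0.5388, -0.0832, 0.2992]
tcp_rot: [-0.001, -0.674, 0.739, 0.0]
force: [-0.5, 0.4, 0.2]
finger_gap: 0.092
```

```bash
python3 - <<'E'
from h import *
m=camera_model('wrist');print(env.state()['eef_pos'],m)
im=get_image('wrist')[:,:,::-1];cv2.imwrite('pics/w1.png',im)
import pickle;pickle.dump(m,open('w1.pkl','wb'))
crop('pics/w1.png','pics/w1c.png',0,0,640,480,1.25)
E
```

```text
[ 0.53878205 -0.08320266  0.29922924] {'vfov': 65.95543174248412, 'cx': 318.67248023740626, 'cy': 244.22384839346924, 'eye': array([ 0.61425404, -0.09056748,  0.46979882]), 'rotation': array([-0.66778184,  0.0932365 , -0.1008132 ,  0.73158121])}
```

View pics/w1c.png

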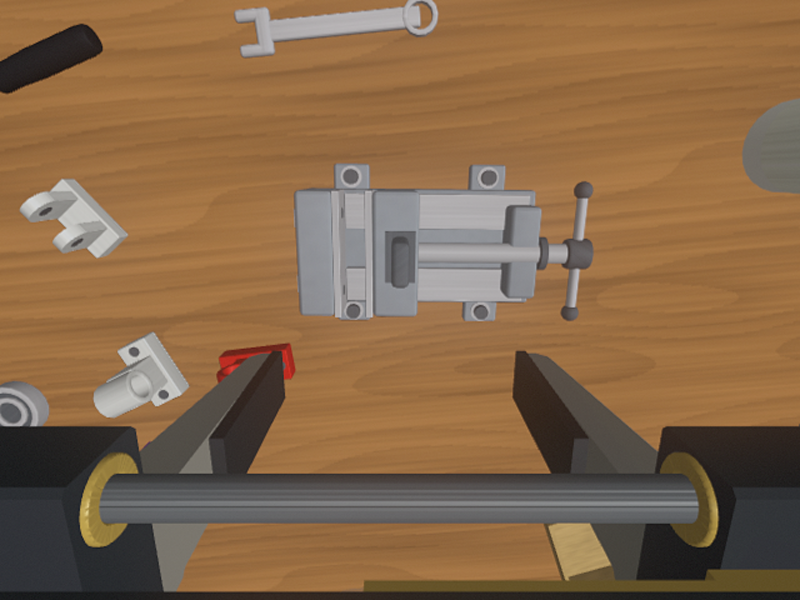

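The wrist view shows the vise clearly, with the fixed jaw face at about (270,203) and the tab at about (320,208) in raw pixels. The bracket is at (112,300). I'll crop both.

```bash
python3 - <<'E'
from h import *
crop('pics/w1.png','pics/w1v.png',225,120,355,265,4)
crop('pics/w1.png','pics/w1b.png',60,255,170,345,7)
E
```

```text
(no output)
```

View pics/w1v.png

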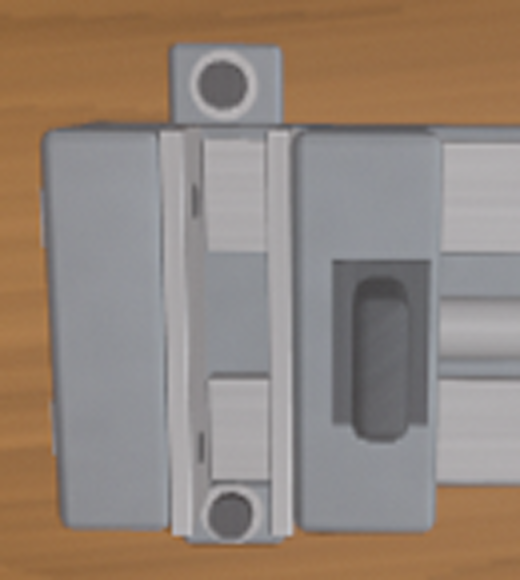

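View pics/w1b.png

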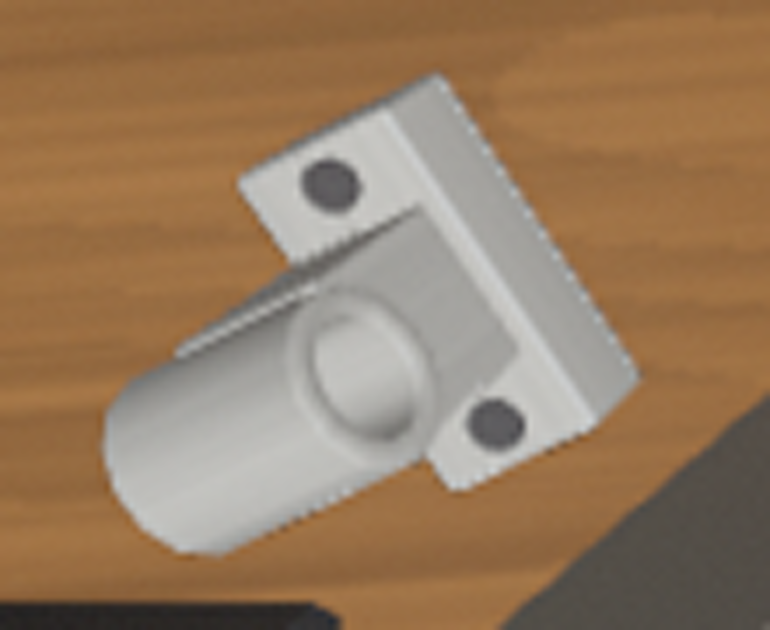

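```bash
python3 - <<'E'
from h import *
import pickle
m=pickle.load(open('w1.pkl','rb'))
g=cv2.imread('pics/w1.png',0)
for v in (156,175,195,215,235,250): print(v,list(zip(range(262,302),g[v,262:302])).__repr__().replace('np.uint8',''))
E
```

```text
156 [(262, (153)), (263, (155)), (264, (136)), (265, (164)), (266, (167)), (267, (166)), (268, (166)), (269, (167)), (270, (162)), (271, (146)), (272, (141)), (273, (142)), (274, (141)), (275, (117)), (276, (173)), (277, (174)), (278, (173)), (279, (173)), (280, (172)), (281, (172)), (282, (173)), (283, (173)), (284, (172)), (285, (173)), (286, (173)), (287, (174)), (288, (174)), (289, (174)), (290, (177)), (291, (146)), (292, (172)), (293, (169)), (294, (165)), (295, (167)), (296, (172)), (297, (133)), (298, (102)), (299, (115)), (300, (134)), (301, (146))]
175 [(262, (153)), (263, (155)), (264, (157)), (265, (126)), (266, (168)), (267, (169)), (268, (165)), (269, (165)), (270, (178)), (271, (144)), (272, (141)), (273, (143)), (274, (140)), (275, (135)), (276, (151)), (277, (168)), (278, (169)), (279, (168)), (280, (168)), (281, (168)), (282, (168)), (283, (168)), (284, (168)), (285, (168)), (286, (168)), (287, (169)), (288, (169)), (289, (169)), (290, (170)), (291, (154)), (292, (166)), (293, (169)), (294, (167)), (295, (167)), (296, (169)), (297, (144)), (298, (104)), (299, (114))
[... 1579 characters left out ...]
72)), (292, (135)), (293, (171)), (294, (173)), (295, (171)), (296, (172)), (297, (192)), (298, (118)), (299, (100)), (300, (124)), (301, (140))]
250 [(262, (140)), (263, (142)), (264, (142)), (265, (147)), (266, (153)), (267, (109)), (268, (173)), (269, (174)), (270, (172)), (271, (173)), (272, (187)), (273, (148)), (274, (140)), (275, (155)), (276, (168)), (277, (112)), (278, (93)), (279, (98)), (280, (98)), (281, (98)), (282, (98)), (283, (96)), (284, (96)), (285, (99)), (286, (98)), (287, (104)), (288, (170)), (289, (176)), (290, (156)), (291, (148)), (292, (121)), (293, (173)), (294, (173)), (295, (173)), (296, (172)), (297, (191)), (298, (133)), (299, (98)), (300, (117)), (301, (138))]
```

```bash
python3 - <<'E'
from h import *
import pickle
m=pickle.load(open('w1.pkl','rb'))
v=np.array([156,175,195,215,235,250.]);u=np.array([271,271.2,272,272.2,273,273.3])
P=np.array([onplane(m,a,b,.075) for a,b in zip(u,v)])
k=np.polyfit(P[:,0],P[:,1],1);print('face top',P[[0,-1]].round(4),'ang',np.degrees(np.arctan(k[0])))
print('face bottom',onplane(m,276,156,.03),onplane(m,277.8,235,.03))
print('mov face',onplane(m,291.5,156,.075),onplane(m,292.5,250,.075))
far=onplane(m,271,152.3,.075);near=onplane(m,273.5,254,.075);print('ends',far,near,np.linalg.norm(far-near),(far+near)/2)
c=lambda u,v:(225+u/4,120+v/4)
print('tab top ends',onplane(m,*c(378,278),.118),onplane(m,*c(382,440),.118), 'sides',onplane(m,*c(352,370),.118),onplane(m,*c(411,370),.118))
print('mov jaw back',onplane(m,*c(437,140),.075),onplane(m,*c(434,525),.075))
# bracket foot top in wrist
c=lambda u,v:(60+u/7,255+v/7)
A=onplane(m,*c(388,110),.022);B=onplane(m,*c(595,428),.022);C=onplane(m,*c(240,182),.022);D=onplane(m,*c(460,490),.022)
A0=onplane(m,*c(440,75),.0);B0=onplane(m,*c(640,376),.0)
for n,p in zip('ABCD A0 B0'.replace(' ',''),(A,B,C,D,A0,B0)):print(n,p.round(4))
for a,b in((A,B),(C,D),(A0,B0)):
  q=a-b;print(np.degrees(np.arctan2(q[1],q[0])),np.linalg.norm(q))
E
```

```text
face top [[ 0.6024 -0.0405  0.075 ]
 [ 0.501  -0.0302  0.075 ]] ang -5.714717308790213
face bottom [ 0.600544   -0.04051198  0.03      ] [ 0.5066542  -0.03120047  0.03      ]
mov face [ 0.60048445 -0.06166835  0.075     ] [ 0.49904625 -0.05149784  0.075     ]
ends [ 0.60612355 -0.04093064  0.075     ] [ 0.49634627 -0.02984796  0.075     ] 0.1103352879642277 [ 0.55123491 -0.0353893   0.075     ]
tab top ends [ 0.56881471 -0.08784314  0.118     ] [ 0.52938725 -0.08525628  0.118     ] sides [ 0.54733749 -0.07960129  0.118     ] [ 0.54604094 -0.09377595  0.118     ]
mov jaw back [ 0.59745797 -0.10598537  0.075     ] [ 0.49342639 -0.09686697  0.075     ]
A [0.4767 0.183  0.022 ]
B [0.4102 0.1592 0.022 ]
C [0.4654 0.2135 0.022 ]
D [0.3997 0.1877 0.022 ]
A [0.4761 0.1848 0.    ]
0 [0.4105 0.1601 0.    ]
19.66669455832439 0.07066143324179662
21.46139363033378 0.07054571258278299
20.632136893699425 0.07003966919520291
```

```bash
cat >> h.py <<'E'
A5=np.radians(-5.7); XV=np.array([np.cos(A5),np.sin(A5),0]); YV=np.array([-np.sin(A5),np.cos(A5),0]); O=np.array([.5512,-.0354,.03])
E
python3 - <<'E'
from h import *
goal(np.r_[.5468,-.0867,.083],down(-YV))
E
```

```text
turn [ 0.001 -0.001  0.007] shift cm [ 0.2  -0.85 21.63] t 2.1 F [ 0.2 -0.5  0.3] gap 0.0921 eef [ 0.5387 -0.0837  0.2993]
```

{"method": "servo_tool", "body": {
  "series": [0, 0, 0.007, 0.1, -0.5, 4, -1, 0, 0, 0.007, 0.2, -0.8, 8, -1, 0, 0, 0.007, 0.2, -0.85, 12, -1, 0, 0, 0.007, 0.2, -0.85, 16, -1, 0, 0, 0.007, 0.2, -0.85, 19, -1, 0, 0, 0.007, 0.2, -0.85, 21, -1, 0, 0, 0.007, 0.2, -0.85, 21.6, -1, 0, 0, 0.007, 0.2, -0.85, 21.6, -1]
}}

```text
time: 2.9
eef_pos: [0.5471, -0.0858, 0.0832]
tcp_rot: [-0.001, -0.672, 0.741, 0.0]
force: [-0.4, -0.4, -0.6]
finger_gap: 0.0917
```

{"method": "servo_tool", "body": {
  "series": [0, 0, 0, 0, 0, 0, 1, 0, 0, 0, 0, 0, 0, 1, 0, 0, 0, 0, 0, 0, 1, 0, 0, 0, 0, 0, 0, 1, 0, 0, 0, 0, 0, 0, 1, 0, 0, 0, 0, 0, 0, 1, 0, 0, 0, 0, 0, 0, 1, 0, 0, 0, 0, 0, 0, 1],
  "force": 30
}}

```text
time: 3.7
eef_pos: [0.5478, -0.0843, 0.0835]
tcp_rot: [-0.0, -0.672, 0.74, 0.0]
force: [0.4, -0.4, 0.3]
finger_gap: 0.0303
```

```bash
python3 - <<'E'
from h import *
goal(np.r_[.5468,-.0867,.083]-.0795*YV,down(-YV))
m=camera_model('wrist')
cv2.imwrite('pics/w2.png',get_image('wrist')[:,:,::-1])
E
```

```text
turn [ 0.    -0.     0.003] shift cm [8.19 0.1  0.05] t 3.7 F [ 0.4 -0.4  0.3] gap 0.0303 eef [ 0.5478 -0.0843  0.0835]
```

View pics/w2.png

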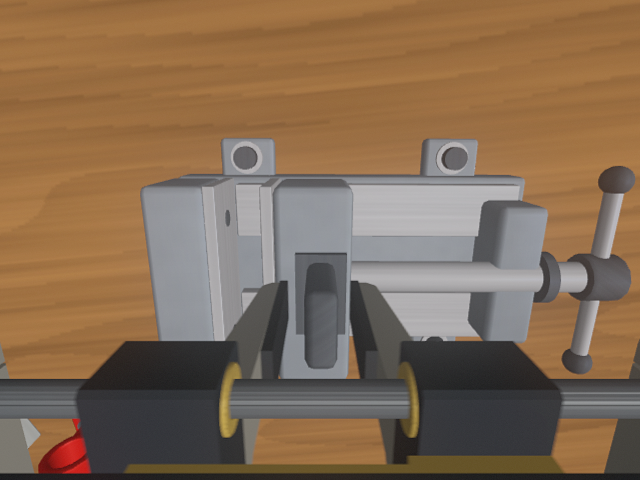

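The fingers straddle the tab, which is centred between them at (320,315), and they are still closing.

{"method": "servo_tool", "body": {
  "series": [0, 0, 0, 0, 0, 0, 1, 0, 0, 0, 0, 0, 0, 1, 0, 0, 0, 0, 0, 0, 1, 0, 0, 0, 0, 0, 0, 1, 0, 0, 0, 0, 0, 0, 1],
  "force": 30
}}

```text
time: 4.25
eef_pos: [0.5477, -0.0847, 0.0835]
tcp_rot: [-0.0, -0.672, 0.74, -0.0]
force: [0.2, -2.0, -0.9]
finger_gap: 0.0138
```

{"method": "servo_tool", "body": {
  "series": [0, 0, 0, 1, 0, 0, 1, 0, 0, 0, 2, 0, 0, 1, 0, 0, 0, 3, 0, 0, 1, 0, 0, 0, 4, 0, 0, 1, 0, 0, 0, 5, 0, 0, 1, 0, 0, 0, 6, 0, 0, 1, 0, 0, 0, 6.6, 0, 0, 1, 0, 0, 0, 7, 0, 0, 1, 0, 0, 0, 7.2, 0, 0, 1, 0, 0, 0, 7.2, 0, 0, 1]
}}

```text
time: 5.25
eef_pos: [0.5406, -0.156, 0.0835]
tcp_rot: [-0.0, -0.672, 0.74, 0.0]
force: [-0.9, 2.7, 1.5]
finger_gap: 0.0138
```

```bash
python3 - <<'E'
from h import *
goal(O-.13*YV+np.r_[0,0,.051],down(-YV))
E
```

```text
turn [0.001 0.    0.003] shift cm [0.9  0.15 0.25] t 5.25 F [-0.9  2.7  1.5] gap 0.0138 eef [ 0.5406 -0.156   0.0835]
```

Gripped at 13.8 mm and dragging; about 9 mm remains. I'll cover that slowly.

{"method": "servo_tool", "body": {
  "series": [0, 0, 0, 0.2, 0, 0, 1, 0, 0, 0, 0.4, 0, 0, 1, 0, 0, 0, 0.6, 0, 0, 1, 0, 0, 0, 0.7, 0, 0, 1, 0, 0, 0, 0.8, 0, 0, 1, 0, 0, 0, 0.9, 0, 0, 1, 0, 0, 0, 0.9, 0, 0, 1]
}}

```text
time: 5.95
eef_pos: [0.5399, -0.163, 0.0835]
tcp_rot: [0.001, -0.673, 0.74, 0.001]
force: [-2.6, 9.2, 1.2]
finger_gap: 0.0136
```

{"method": "servo_tool", "body": {
  "series": [0, 0, 0, 0.1, 0, 0, 1, 0, 0, 0, 0.2, 0, 0, 1, 0, 0, 0, 0.2, 0, 0, 1]
}}

```text
time: 6.25
eef_pos: [0.5399, -0.163, 0.0835]
tcp_rot: [0.001, -0.673, 0.739, 0.002]
force: [-1.8, 12.5, 2.4]
finger_gap: 0.0137
```

{"method": "servo_tool", "body": {
  "series": [0, 0, 0, 0, 0, 0, -0.3, 0, 0, 0, 0, 0, 0, -0.3, 0, 0, 0, 0, 0, 0, -0.3, 0, 0, 0, 0, 0, 0, -0.3, 0, 0, 0, 0, 0, 0, -0.3]
}}

```text
time: 6.75
eef_pos: [0.5399, -0.1677, 0.0836]
tcp_rot: [-0.0, -0.672, 0.741, -0.0]
force: [0.6, -0.0, -0.2]
finger_gap: 0.0519
```

```bash
python3 - <<'E'
from h import *
ab=np.radians(20.8); xb=np.array([np.cos(ab),np.sin(ab),0]);yb=np.array([-np.sin(ab),np.cos(ab),0])
A,B,C,D=map(np.array,([.4767,.183],[.4102,.1592],[.4654,.2135],[.3997,.1877]))
ctr=(A+B+C+D)/4; print('ctr',ctr); back=np.r_[ctr,0]+.017*yb; g=back-.016*yb; print('grip',g,'back',back)
goal(np.r_[g[:2],.20],down(-xb)); goal(np.r_[g[:2],.20],down(xb))
E
```

```text
ctr [0.438   0.18585]
grip [0.43764489 0.18678483 0.        ] back [0.43196318 0.20174204 0.        ]
turn [-1.000e-03 -0.000e+00  1.111e+00] shift cm [-34.29  13.61 -11.66] t 6.75 F [ 0.6 -0.  -0.2] gap 0.0519 eef [ 0.5399 -0.1677  0.0836]
turn [ 0.000e+00 -1.000e-03 -2.031e+00] shift cm [-34.29  13.61 -11.66] t 6.75 F [ 0.6 -0.  -0.2] gap 0.0519 eef [ 0.5399 -0.1677  0.0836]
```

{"method": "servo_tool", "body": {
  "series": [0, 0, 0, 0, 0, -4, -0.3, 0, 0, 0, 0, 0, -8, -0.3, 0, 0, 0, 0, 0, -12, -0.3, 0, 0, 0.15, -4, 1.6, -15, -0.3, 0, 0, 0.3, -8, 3.2, -16, -0.3, 0, 0, 0.45, -12, 4.8, -16, -0.3, 0, 0, 0.6, -16, 6.4, -16, -0.3, 0, 0, 0.75, -20, 8, -16, -0.3, 0, 0, 0.9, -24, 9.6, -16, -0.3, 0, 0, 1.05, -28, 11.2, -16, -0.3]
}}

```text
time: 7.75
eef_pos: [0.4643, 0.0897, 0.2399]
tcp_rot: [-0.005, -0.29, 0.957, -0.001]
force: [0.6, -0.4, -0.5]
finger_gap: 0.0593
```

```bash
python3 - <<'E'
from h import *
ab=np.radians(20.8); xb=np.array([np.cos(ab),np.sin(ab),0])
goal(np.r_[.4376,.1868,.24],down(-xb)); print(env.state()['joint_pos'].round(2))
E
```

```text
turn [-0.    -0.01   0.226] shift cm [-3.17  9.56 -0.04] t 7.75 F [ 0.6 -0.4 -0.5] gap 0.0593 eef [0.4643 0.0897 0.2399]
[-0.07  0.16 -0.21  1.98  0.04  1.02 -2.86]
```

Joint 7 is close to its limit at this yaw, so I'll use the half-turn equivalent instead.

{"method": "servo_tool", "body": {
  "series": [0, 0, -0.15, -0.5, 1, 0, -0.3, 0, 0, -0.3, -1, 2, 0, -0.3, 0, 0, -0.45, -1.5, 4, 0, -0.3, 0, 0, -0.6, -2, 6, 0, -0.3, 0, 0, -0.75, -3, 8, 0, -0.3, 0, 0, -0.9, -3.2, 9.6, 0, -0.3, 0, 0, -1.05, -3.2, 9.6, 0, -0.3, 0, 0, -1.2, -3.2, 9.6, 0, -0.3, 0, 0, -1.35, -3.2, 9.6, 0, -0.3, 0, 0, -1.5, -3.2, 9.6, 0, -0.3]
}}

```text
time: 8.75
eef_pos: [0.4403, 0.1806, 0.2387]
tcp_rot: [0.006, 0.864, -0.503, -0.002]
force: [0.6, 0.3, 0.1]
finger_gap: 0.0601
```

{"method": "servo_tool", "body": {
  "series": [0, 0, -0.15, 0, 0, 0, -0.3, 0, 0, -0.3, 0, 0, 0, -0.3, 0, 0, -0.45, 0, 0, 0, -0.3, 0, 0, -0.6, 0, 0, 0, -0.3, 0, 0, -0.75, 0, 0, 0, -0.3, 0, 0, -0.9, 0, 0, 0, -0.3, 0, 0, -1.05, 0, 0, 0, -0.3, 0, 0, -1.2, 0, 0, 0, -0.3, 0, 0, -1.35, 0, 0, 0, -0.3, 0, 0, -1.4, 0, 0, 0, -0.3]
}}

```text
time: 9.75
eef_pos: [0.4403, 0.1805, 0.2387]
tcp_rot: [0.003, 0.985, 0.171, -0.005]
force: [0.4, 0.2, 0.2]
finger_gap: 0.0596
```

```bash
python3 - <<'E'
from h import *
ab=np.radians(20.8); xb=np.array([np.cos(ab),np.sin(ab),0])
goal(np.r_[.4376,.1868,.24],down(xb)); print(env.state()['joint_pos'].round(2))
E
```

```text
turn [ 0.005  0.011 -0.019] shift cm [-0.05 -0.68 -0.14] t 9.75 F [0.4 0.2 0.2] gap 0.0596 eef [0.4403 0.1805 0.2387]
[ 0.09  0.21 -0.62  1.95  0.15  1.04 -0.25]
```

{"method": "servo_tool", "body": {
  "series": [0.005, 0.011, -0.019, -0.05, -0.7, -0.1, -0.3, 0.005, 0.011, -0.019, -0.05, -0.7, -0.1, -0.3, 0.005, 0.011, -0.019, -0.05, -0.7, -0.1, -0.3]
}}

```text
time: 10.05
eef_pos: [0.4373, 0.1874, 0.2397]
tcp_rot: [-0.0, 0.984, 0.178, -0.0]
force: [0.0, -0.3, -1.3]
finger_gap: 0.0596
```

```bash
python3 - <<'E'
from h import *
import pickle
m=camera_model('wrist');pickle.dump(m,open('w3.pkl','wb'))
cv2.imwrite('pics/w3.png',get_image('wrist')[:,:,::-1])
cv2.imwrite('pics/top3.png',get_image('top')[:,:,::-1])
crop('pics/w3.png','pics/w3c.png',210,130,430,340,3.6/1.25)
crop('pics/top3.png','pics/t3v.png',290,190,430,290,5.5)
ab=np.radians(20.8); xb=np.array([np.cos(ab),np.sin(ab),0])
goal(np.r_[.4376,.1868,.24],down(xb))
E
```

```text
turn [-0.     0.    -0.004] shift cm [ 0.01  0.05 -0.04] t 10.15 F [-0.3 -0.3 -0.2] gap 0.0599 eef [0.4374 0.1872 0.2396]
```

View pics/w3.png

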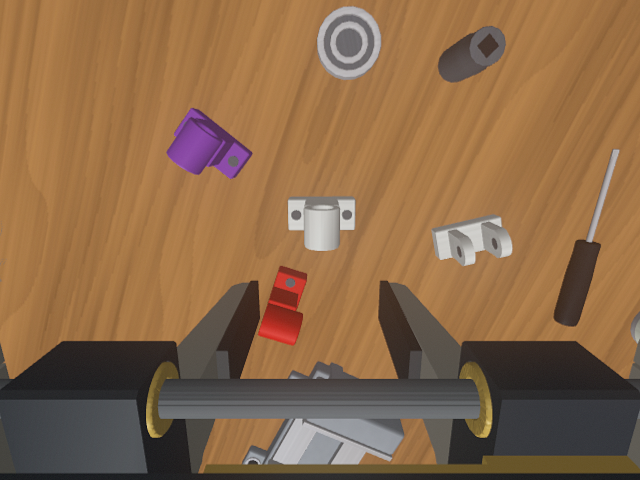

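View pics/w3c.png

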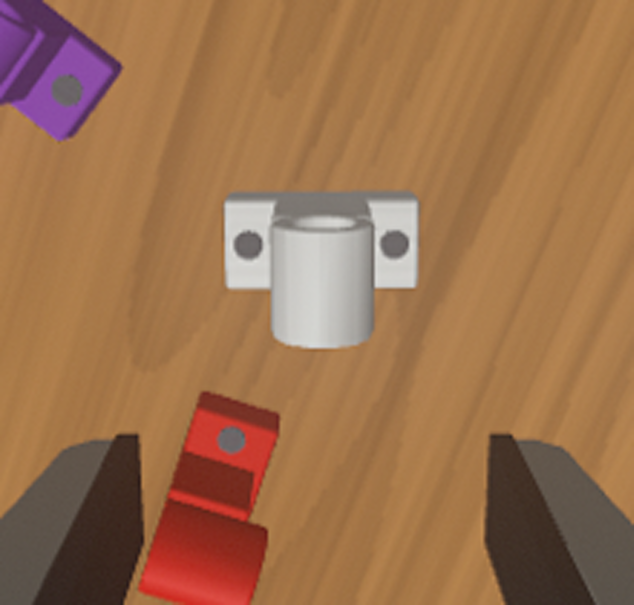

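View pics/t3v.png

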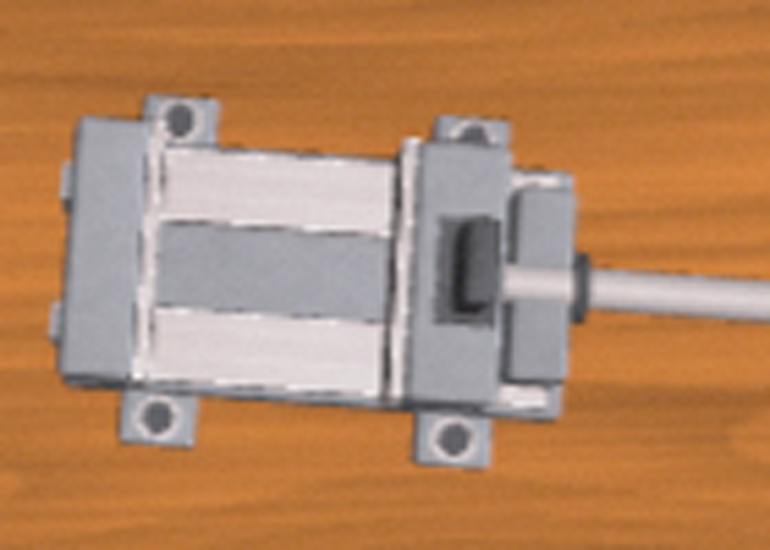

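```bash
python3 - <<'E'
from h import *
import pickle
m=pickle.load(open('w3.pkl','rb'))
k=3.6/1.25
c=lambda u,v:(210+u/k,130+v/k)
a=onplane(m,*c(226,198),.022);b=onplane(m,*c(417,198),.022);d=onplane(m,*c(228,288),.022);e=onplane(m,*c(416,288),.022)
print(a,b,d,e)
for p,q in((a,b),(d,e)): print(np.degrees(np.arctan2(*(q-p)[1::-1])),np.linalg.norm(q-p))
ctr=(a+b+d+e)/4;print(ctr,np.linalg.norm((a+b)/2-(d+e)/2))
tm=camera_model('top');cc=lambda u,v:(290+u/5.5,190+v/5.5)
for u,v in((404,140),(388,400)): print('mjaw',((onplane(tm,*cc(u,v),.075)-O)@YV).round(4))
for u,v in((162,122),(150,385)): print('fjaw?',((onplane(tm,*cc(u,v),.075)-O)@YV).round(4))
E
```

```text
[0.40057401 0.19113483 0.022     ] [0.46604041 0.21570581 0.022     ] [0.41247118 0.15942506 0.022     ] [0.47842609 0.18418341 0.022     ]
20.57221729177354 0.06992554809326816
20.57528377758381 0.07044874547371743
[0.43937792 0.18761228 0.022     ] 0.03386725730920056
mjaw -0.0998
mjaw -0.1002
fjaw? 0.0017
fjaw? -0.0016
```

The gap now measures 0.100, so the moving jaw is at its end stop. The bracket is at (320,222) in the wrist view, between the fingers and square with them. Descending on it.

{"method": "servo_tool", "body": {
  "series": [0, 0, 0, 0.1, 0, 4, -0.3, 0, 0, 0, 0.1, 0, 8, -0.3, 0, 0, 0, 0.1, 0, 12, -0.3, 0, 0, 0, 0.1, 0, 16, -0.3, 0, 0, 0, 0.1, 0, 19, -0.3, 0, 0, 0, 0.1, 0, 20.5, -0.3, 0, 0, 0, 0.1, 0, 21, -0.3, 0, 0, 0, 0.1, 0, 21, -0.3, 0, 0, 0, 0.1, 0, 21, -0.3]
}}

```text
time: 11.05
eef_pos: [0.4388, 0.1881, 0.0304]
tcp_rot: [-0.0, 0.984, 0.179, 0.0]
force: [-0.3, 0.1, 0.3]
finger_gap: 0.0595
```

```bash
python3 - <<'E'
from h import *
ab=np.radians(20.6); xb=np.array([np.cos(ab),np.sin(ab),0])
goal(np.r_[.4384,.1877,.029],down(xb))
cv2.imwrite('pics/w4.png',get_image('wrist')[:,:,::-1])
E
```

```text
turn [-0.001 -0.001 -0.   ] shift cm [-0.05  0.02  0.14] t 11.05 F [-0.3  0.1  0.3] gap 0.0595 eef [0.4388 0.1881 0.0304]
```

View pics/w4.png

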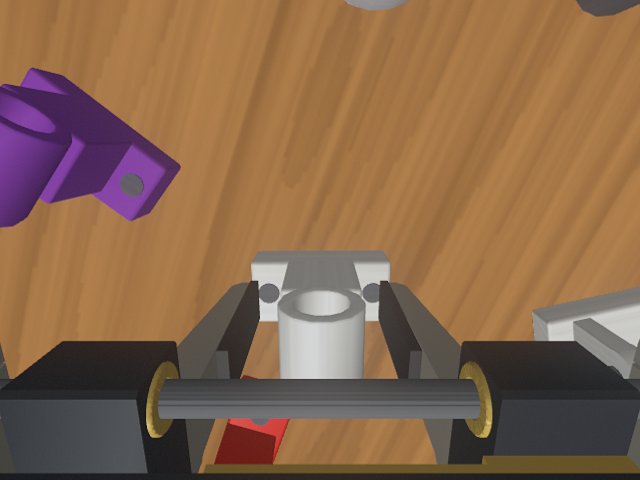

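The lug sits between the fingers and is centred at (321,330). Closing on it.

{"method": "servo_tool", "body": {
  "series": [0, 0, 0, 0, 0, 0.1, 1, 0, 0, 0, 0, 0, 0.1, 1, 0, 0, 0, 0, 0, 0.1, 1, 0, 0, 0, 0, 0, 0.1, 1, 0, 0, 0, 0, 0, 0.1, 1, 0, 0, 0, 0, 0, 0.1, 1, 0, 0, 0, 0, 0, 0.1, 1, 0, 0, 0, 0, 0, 0.1, 1],
  "force": 45
}}

```text
time: 11.9
eef_pos: [0.4387, 0.1878, 0.0289]
tcp_rot: [-0.0, 0.984, 0.179, 0.0]
force: [0.4, -0.0, 6.0]
finger_gap: 0.0339
```

{"method": "servo_tool", "body": {
  "series": [0, 0, 0, 0, 0, -1, 1, 0, 0, 0, 0, 0, -3, 1, 0, 0, 0, 0, 0, -6, 1, 0, 0, 0, 0, 0, -10, 1, 0, 0, 0, 0, 0, -13, 1, 0, 0, 0, 0, 0, -14, 1, 0, 0, 0, 0, 0, -14, 1, 0, 0, 0, 0, 0, -14, 1]
}}

```text
time: 12.7
eef_pos: [0.4371, 0.1868, 0.1671]
tcp_rot: [0.0, 0.984, 0.179, -0.002]
force: [-0.0, 0.7, -4.8]
finger_gap: 0.0336
```

```bash
python3 - <<'E'
from h import *
import pickle
m=camera_model('wrist');pickle.dump((m,env.state()),open('w5.pkl','wb'))
goal(O-.05*YV-.016*YV+np.r_[0,0,.13],down(XV))
cv2.imwrite('pics/w5.png',get_image('wrist')[:,:,::-1])
E
```

```text
turn [0.    0.003 0.459] shift cm [-0.05 30.73  0.7 ] t 12.7 F [-0.   0.7 -4.8] gap 0.0336 eef [0.4371 0.1868 0.1671]
```

View pics/w5.png

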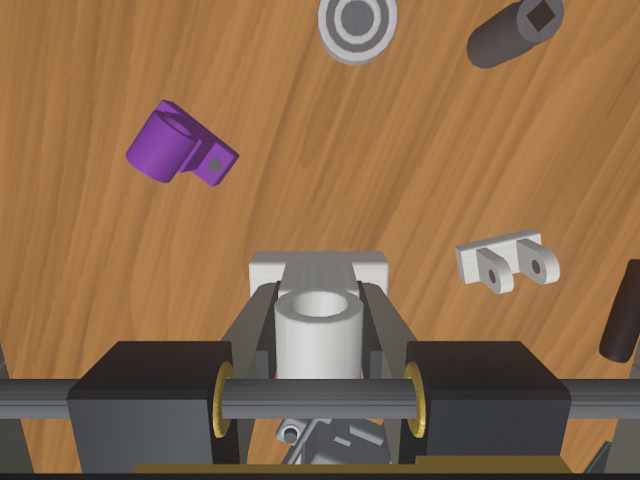

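Lifted and held square; the back's top edge runs level from (250,253) to (387,253). Next I'll carry it over the vise and measure how it sits in the grip.

```bash
python3 - <<'E'
from h import *
import pickle
m,s=pickle.load(open('w5.pkl','rb'))
crop('pics/w5.png','pics/w5c.png',230,235,410,325,4.4)
goal(O-.035*YV-.016*YV+np.r_[0,0,.13],down(XV))
E
```

```text
turn [0.    0.004 0.459] shift cm [ 0.63 29.4   0.66] t 12.75 F [-0.2 -0.5 -3.5] gap 0.0335 eef [0.4369 0.1868 0.1668]
```

View pics/w5c.png

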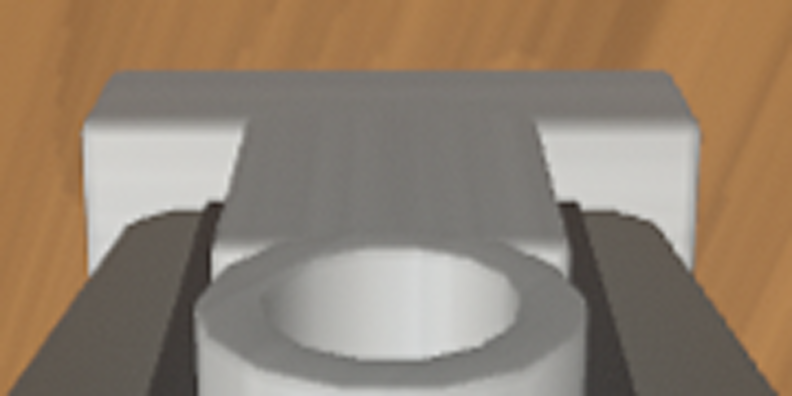

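```bash
python3 - <<'E'
from h import *
import pickle
m,s=pickle.load(open('w5.pkl','rb'))
r=rot(s['tcp_rot']);c=lambda u,v:(230+u/4.4,235+v/4.4)
for u,v,z in((85,122,.022),(697,122,.022),(112,71,0),(668,70,0)):
    p=onplane(m,*c(u,v),s['eef_pos'][2]-.0289+z); print((r.inv().apply(p-s['eef_pos'])*1000).round(2))
E
```

```text
[-36.15 -16.25   7.03]
[ 34.22 -16.35   6.79]
[-36.7  -15.72  29.03]
[ 34.51 -15.95  28.79]
```

{"method": "servo_tool", "body": {
  "series": [0, 0, 0.05, 0, 2, 0, 1, 0, 0, 0.1, 0.1, 5, 0, 1, 0, 0, 0.15, 0.2, 9, 0, 1, 0, 0, 0.2, 0.3, 13, 0, 1, 0, 0, 0.25, 0.4, 17, 0, 1, 0, 0, 0.3, 0.5, 21, 0, 1, 0, 0, 0.35, 0.6, 24.5, 0, 1, 0, 0, 0.4, 0.6, 27, 0, 1, 0, 0, 0.459, 0.6, 29, 0, 1, 0, 0, 0.459, 0.6, 29.4, 0, 1]
}}

```text
time: 13.75
eef_pos: [0.5473, -0.0879, 0.1676]
tcp_rot: [0.0, 0.999, -0.052, -0.001]
force: [-0.2, 0.6, -4.1]
finger_gap: 0.0337
```

```bash
python3 - <<'E'
from h import *
goal(O-.035*YV-.016*YV+np.r_[0,0,.13],down(XV))
cv2.imwrite('pics/w6.png',get_image('wrist')[:,:,::-1])
E
```

```text
turn [ 0.     0.002 -0.005] shift cm [-0.13 -0.16  0.76] t 13.75 F [-0.2  0.6 -4.1] gap 0.0337 eef [ 0.5473 -0.0879  0.1676]
```

View pics/w6.png

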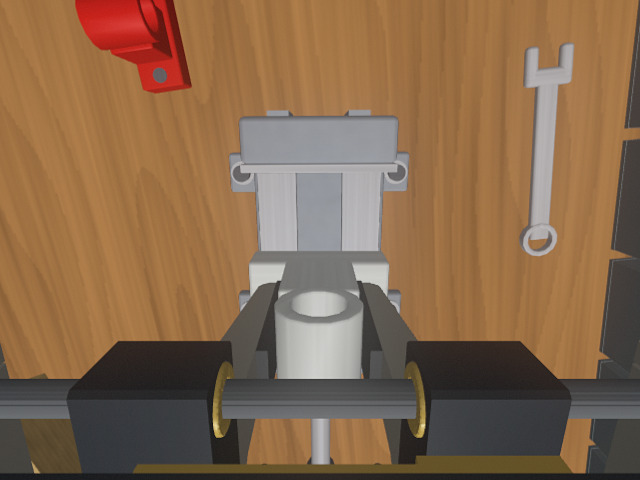

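```bash
python3 - <<'E'
from h import *
g=cv2.imread('pics/w6.png',0)
for u in (250,280,310,340,370,390): print(u,g[158:182,u])
for v in (166,169,): print(v,g[v,232:250],g[v,388:406])
crop('pics/w6.png','pics/w6c.png',225,105,415,275,4)
E
```

```text
250 [150 150 152 153 153 131 122 168 180 179 179 178 179 181 173 116 125 150
 163 178 179 176 177 175]
280 [152 153 153 155 152 130 131 178 179 176 176 175 176 179 180 166 176 176
 175 175 177 176 176 176]
310 [153 155 154 155 150 127 139 181 177 175 173 172 173 178 178 147 152 153
 152 152 150 151 150 151]
340 [155 155 155 156 147 125 148 183 176 173 172 172 172 175 175 149 152 152
 151 152 152 153 152 152]
370 [157 158 158 157 142 121 155 181 174 172 170 170 170 174 177 178 178 179
 179 179 179 180 179 181]
390 [155 154 156 155 139 121 160 180 174 173 171 171 171 168 134 102 102 100
  99 100 126 168 180 181]
166 [162 177 180 174 143 118  97  91 172 181 181 180 180 179 180 181 180 180] [175 174 174 175 175 175 174 175 179 143 103 100  98  96 117 165 179 179]
169 [179 154 108  99 102 102 102  98 147 179 180 179 179 179 179 179 179 178] [170 170 171 170 171 170 171 171 176 118 101 101 102 101 101 100  96 167]
```

View pics/w6c.png

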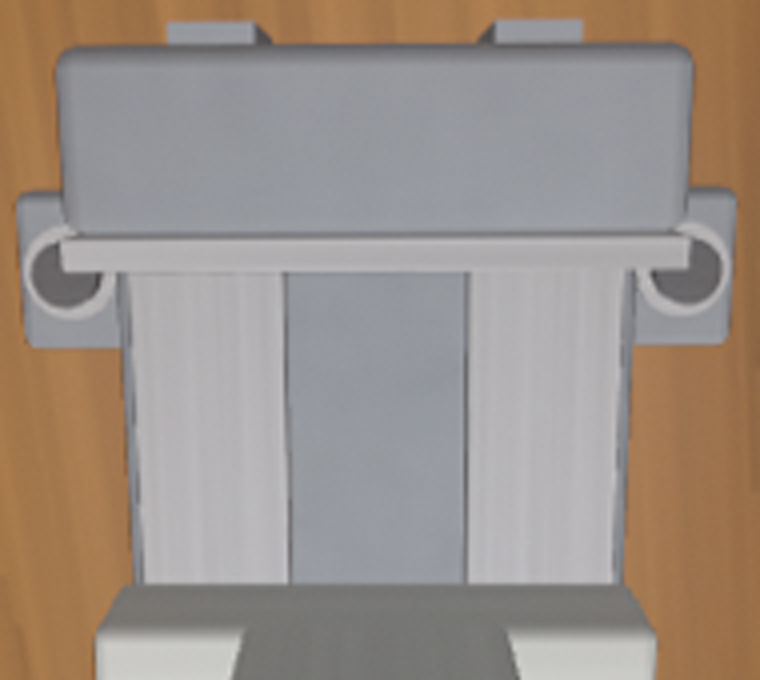

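```bash
python3 - <<'E'
from h import *
m=camera_model('wrist');s=env.state();r=rot(s['tcp_rot'])
L=onplane(m,240.2,172.7,.075);Rr=onplane(m,397.2,171.4,.075)
print(L,Rr,np.linalg.norm(L-Rr),'mid',(L+Rr)/2,'ang',np.degrees(np.arctan2(*(Rr-L)[1::-1])))
tl=r.inv().apply(np.array([L,Rr])-s['eef_pos'])*1000;print(tl,tl.mean(0),np.arctan2(*(tl[1]-tl[0])[1::-1]))
goal(O-.035*YV-.016*YV+np.r_[0,0,.13],down(XV))
E
```

```text
[ 0.49687666 -0.02765742  0.075     ] [ 0.60650677 -0.03788293  0.075     ] 0.11010595213741256 mid [ 0.55169172 -0.03277017  0.075     ] ang -5.32872267294168
[[-55.84971139 -53.47749129  92.85733589]
 [ 54.25224242 -54.39350342  92.65390284]] [ -0.79873448 -53.93549736  92.75561936] -0.00831947992210941
turn [-0.     0.002 -0.002] shift cm [-0.11 -0.03  0.77] t 13.8 F [ 1.1 -0.5 -3.9] gap 0.0338 eef [ 0.5472 -0.0865  0.1677]
```

{"method": "servo_tool", "body": {
  "series": [0, 0.002, -0.005, 0, 0, 2, 1, 0, 0.002, -0.005, 0, 0, 4, 1, 0, 0.002, -0.005, 0, 0, 6, 1, 0, 0.002, -0.005, 0, 0, 8, 1, 0, 0.002, -0.005, 0, 0, 9, 1, 0, 0.002, -0.005, 0, 0, 9.6, 1, 0, 0.002, -0.005, 0, 0, 10, 1, 0, 0.002, -0.005, 0, 0, 10.3, 1, 0, 0.002, -0.005, 0, 0, 10.3, 1, 0, 0.002, -0.005, 0, 0, 10.3, 1]
}}

```text
time: 14.8
eef_pos: [0.5476, -0.0855, 0.0659]
tcp_rot: [-0.0, 0.999, -0.047, 0.001]
force: [-0.8, -0.3, -3.9]
finger_gap: 0.0334
```

```bash
python3 - <<'E'
from h import *
goal(O-.035*YV-.016*YV+np.r_[0,0,.0289],down(XV))
E
```

```text
turn [-0.    -0.002  0.005] shift cm [-0.14  0.08  0.7 ] t 14.8 F [-0.8 -0.3 -3.9] gap 0.0334 eef [ 0.5476 -0.0855  0.0659]
```

{"method": "servo_tool", "body": {
  "series": [0, 0, 0, 0, -0.5, 0.1, 1, 0, 0, 0, 0, -1, 0.2, 1, 0, 0, 0, 0, -1.6, 0.3, 1, 0, 0, 0, 0, -2.2, 0.4, 1, 0, 0, 0, 0, -2.7, 0.4, 1, 0, 0, 0, 0, -3, 0.4, 1, 0, 0, 0, 0, -3, 0.4, 1, 0, 0, 0, 0, -3, 0.4, 1]
}}

```text
time: 15.6
eef_pos: [0.55, -0.0557, 0.0614]
tcp_rot: [0.0, 0.999, -0.047, 0.001]
force: [-0.1, -0.5, -3.9]
finger_gap: 0.0338
```

{"method": "servo_tool", "body": {
  "series": [0, 0, 0, 0, 0, 0.1, 1, 0, 0, 0, 0, 0, 0.2, 1, 0, 0, 0, 0, 0, 0.3, 1, 0, 0, 0, 0, 0, 0.3, 1, 0, 0, 0, 0, 0, 0.3, 1]
}}

```text
time: 16.1
eef_pos: [0.55, -0.0559, 0.059]
tcp_rot: [0.0, 0.999, -0.047, 0.001]
force: [-2.6, -0.3, 4.9]
finger_gap: 0.0337
```

```bash
python3 - <<'E'
from h import *
goal(O-.016*YV+np.r_[0,0,.0289],down(XV))
cv2.imwrite('pics/w7.png',get_image('wrist')[:,:,::-1])
crop('pics/w7.png','pics/w7c.png',200,120,440,300,3.3)
E
```

```text
turn [ 0.    -0.001  0.005] shift cm [-0.08 -0.45  0.01] t 16.1 F [-2.6 -0.3  4.9] gap 0.0337 eef [ 0.55   -0.0559  0.059 ]
```

View pics/w7c.png

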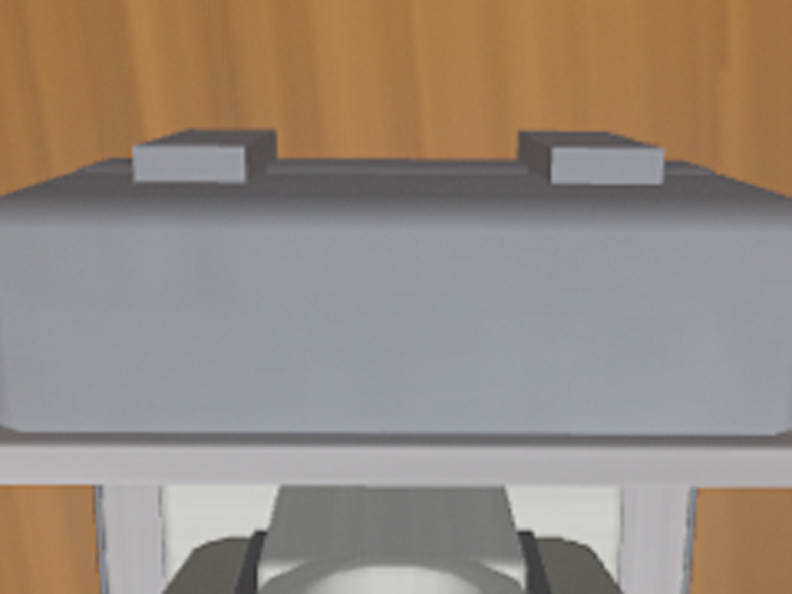

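The bracket is standing on the bed: Fz went from -3.9 to +4.9 at the expected height. It is centred, with the lug midline at crop column 394 against 396 for the jaw. I'll ease the down-force and approach the face slowly.

{"method": "servo_tool", "body": {
  "series": [0, 0, 0, 0, 0, -0.05, 1, 0, 0, 0, 0, -0.1, -0.05, 1, 0, 0, 0, 0, -0.2, -0.05, 1, 0, 0, 0, 0, -0.3, -0.05, 1, 0, 0, 0, 0, -0.4, -0.05, 1, 0, 0, 0, 0, -0.4, -0.05, 1]
}}

```text
time: 16.75
eef_pos: [0.5508, -0.0515, 0.0591]
tcp_rot: [-0.0, 0.999, -0.047, 0.001]
force: [0.4, -2.7, 1.8]
finger_gap: 0.0336
```

{"method": "servo_tool", "body": {
  "series": [0, 0, 0, 0, -0.05, 0, 1, 0, 0, 0, 0, -0.1, 0, 1, 0, 0, 0, 0, -0.15, 0, 1, 0, 0, 0, 0, -0.2, 0, 1, 0, 0, 0, 0, -0.2, 0, 1, 0, 0, 0, 0, -0.2, 0, 1]
}}

```text
time: 17.35
eef_pos: [0.5508, -0.0508, 0.059]
tcp_rot: [0.001, 0.999, -0.048, 0.001]
force: [0.9, -5.7, 2.4]
finger_gap: 0.034
```

{"method": "servo_tool", "body": {
  "series": [0, 0, 0, 0, -0.05, 0, 1, 0, 0, 0, 0, -0.1, 0, 1, 0, 0, 0, 0, -0.15, 0, 1, 0, 0, 0, 0, -0.2, 0, 1, 0, 0, 0, 0, -0.25, 0, 1, 0, 0, 0, 0, -0.25, 0, 1, 0, 0, 0, 0, -0.25, 0, 1]
}}

```text
time: 18.05
eef_pos: [0.5507, -0.0507, 0.0591]
tcp_rot: [0.002, 0.999, -0.049, 0.001]
force: [0.5, -9.5, 3.1]
finger_gap: 0.0336
```

```bash
python3 - <<'E'
from h import *
goal(O-.016*YV+np.r_[0,0,.0289],down(XV))
s=env.state();print(s['force']@YV,s['force']@XV,s['moment'])
cv2.imwrite('pics/w8.png',get_image('wrist')[:,:,::-1])
cv2.imwrite('pics/s8.png',get_image('scene')[:,:,::-1])
crop('pics/w8.png','pics/w8c.png',200,120,440,300,3.3)
crop('pics/s8.png','pics/s8c.png',200,180,400,320,4)
print(env.state()['force']@YV)
E
```

```text
turn [ 0.004 -0.001  0.002] shift cm [-0.11  0.07  0.02] t 18.05 F [ 0.5 -9.5  3.1] gap 0.0336 eef [ 0.5507 -0.0507  0.0591]
-9.440013133522308 1.4580626195075552 [-2.29002109 -0.07560303 -0.08310237]
-10.442042731960054
```

View pics/w8c.png

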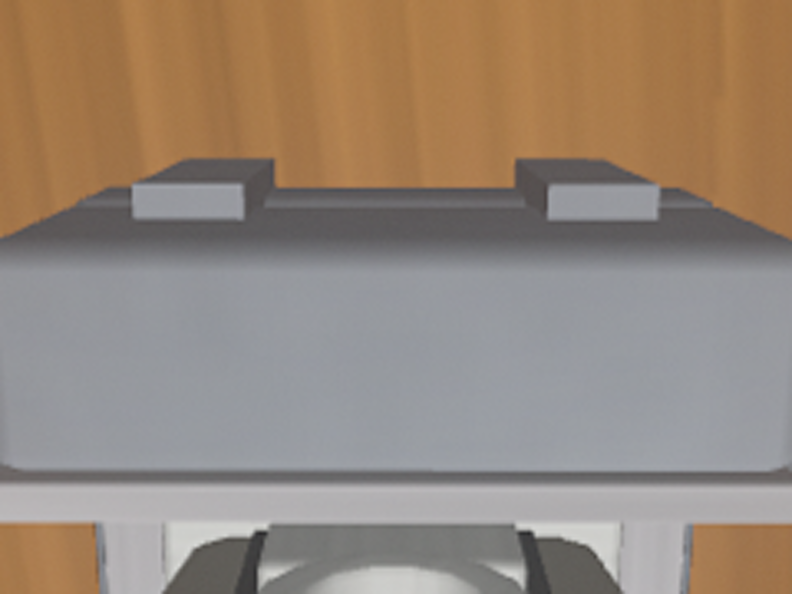

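View pics/s8c.png

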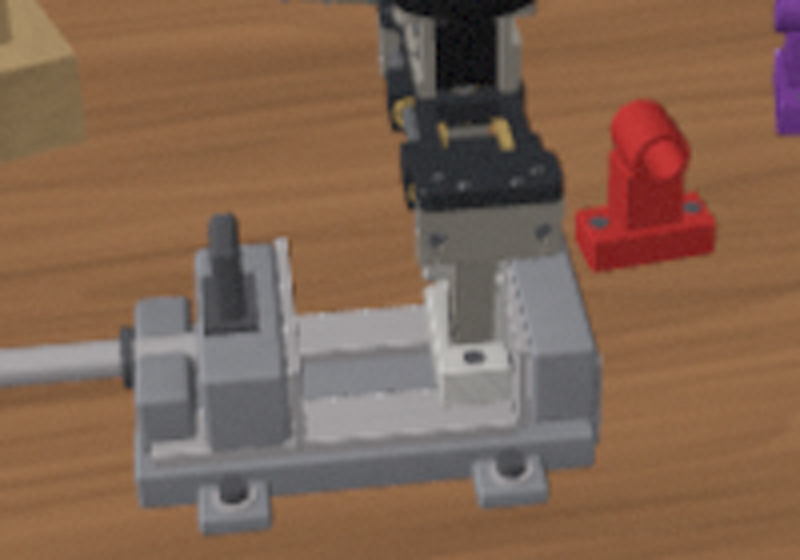

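{"method": "servo_tool", "body": {
  "series": [0.002, 0, 0, 0, -0.05, 0, 1, 0.004, 0, 0, 0, -0.1, 0, 1, 0.005, 0, 0, 0, -0.13, 0, 1, 0.005, 0, 0, 0, -0.13, 0, 1, 0.005, 0, 0, 0, -0.13, 0, 1, 0.005, 0, 0, 0, -0.13, 0, 1]
}}

```text
time: 18.75
eef_pos: [0.5507, -0.0506, 0.059]
tcp_rot: [-0.0, 0.999, -0.049, 0.001]
force: [0.4, -12.2, 3.6]
finger_gap: 0.0337
```

```bash
python3 - <<'E'
from h import *
goal(O-.016*YV+np.r_[0,0,.0289],down(XV))
s=env.state();print(s['force']@YV,s['force']@XV,s['moment'])
E
```

```text
turn [-0.    -0.001  0.001] shift cm [-0.1   0.08  0.01] t 18.75 F [  0.4 -12.2   3.6] gap 0.0337 eef [ 0.5507 -0.0506  0.059 ]
-12.126669851849943 1.6591639313908393 [-2.85714103  0.01831137 -0.02510616]
```

Pressing at 12.1 N with the tool upright. Now holding.

{"method": "servo_tool", "body": {
  "series": [0, 0, 0, 0, -0.02, 0, 1, 0, 0, 0, 0, -0.02, 0, 1, 0, 0, 0, 0, -0.02, 0, 1, 0, 0, 0, 0, -0.02, 0, 1, 0, 0, 0, 0, -0.02, 0, 1, 0, 0, 0, 0, -0.02, 0, 1, 0, 0, 0, 0, -0.02, 0, 1, 0, 0, 0, 0, -0.02, 0, 1, 0, 0, 0, 0, -0.02, 0, 1, 0, 0, 0, 0, -0.02, 0, 1]
}}

```text
time: 19.75
eef_pos: [0.5507, -0.0507, 0.059]
tcp_rot: [0.0, 0.999, -0.049, 0.001]
force: [-0.7, -12.2, 4.1]
finger_gap: 0.0337
```

{"method": "servo_tool", "body": {
  "series": [0, 0, 0, 0, 0, 0, 1, 0, 0, 0, 0, 0, 0, 1, 0, 0, 0, 0, 0, 0, 1, 0, 0, 0, 0, 0, 0, 1, 0, 0, 0, 0, 0, 0, 1, 0, 0, 0, 0, 0, 0, 1, 0, 0, 0, 0, 0, 0, 1, 0, 0, 0, 0, 0, 0, 1, 0, 0, 0, 0, 0, 0, 1, 0, 0, 0, 0, 0, 0, 1]
}}

```text
time: 20.75
eef_pos: [0.5507, -0.0506, 0.059]
tcp_rot: [0.0, 0.999, -0.049, 0.001]
force: [-0.7, -12.9, 2.6]
finger_gap: 0.0334
```

{"method": "servo_tool", "body": {
  "series": [0, 0, 0, 0, 0, 0, 1, 0, 0, 0, 0, 0, 0, 1, 0, 0, 0, 0, 0, 0, 1, 0, 0, 0, 0, 0, 0, 1, 0, 0, 0, 0, 0, 0, 1, 0, 0, 0, 0, 0, 0, 1, 0, 0, 0, 0, 0, 0, 1, 0, 0, 0, 0, 0, 0, 1, 0, 0, 0, 0, 0, 0, 1, 0, 0, 0, 0, 0, 0, 1]
}}

```text
time: 21.75
eef_pos: [0.5507, -0.0506, 0.059]
tcp_rot: [0.0, 0.999, -0.049, 0.001]
force: [-0.7, -11.7, 3.7]
finger_gap: 0.0339
```

```bash
python3 - <<'E'
from h import *
f=[]
for i in range(4):
    f.append(env.state()['force']); 
    im=get_image('top' if i%2 else 'wrist')
    cv2.imwrite(f'pics/e{i}.png',im[:,:,::-1])
print(np.array(f).round(1),np.array(f)@YV)
crop('pics/e1.png','pics/e1c.png',180,180,440,320,3)
goal(O-.016*YV+np.r_[0,0,.0289],down(XV))
E
```

```text
[[ -0.7 -11.7   3.7]
 [ -0.8 -12.2   2.9]
 [ -0.5 -13.    3.3]
 [ -0.3 -12.8   2. ]] [-11.72879597 -12.19190728 -12.94725703 -12.75376266]
turn [ 0.    -0.001  0.001] shift cm [-0.1   0.08  0.01] t 21.95 F [ -0.4 -13.    3.7] gap 0.0339 eef [ 0.5507 -0.0507  0.059 ]
```

View pics/e1c.png

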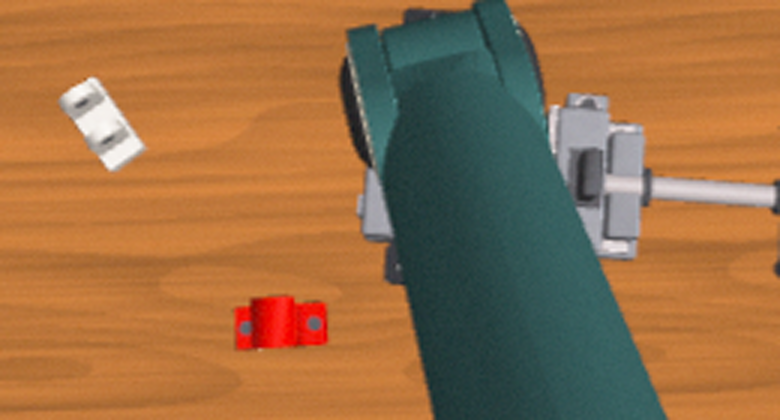

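View pics/e2.png

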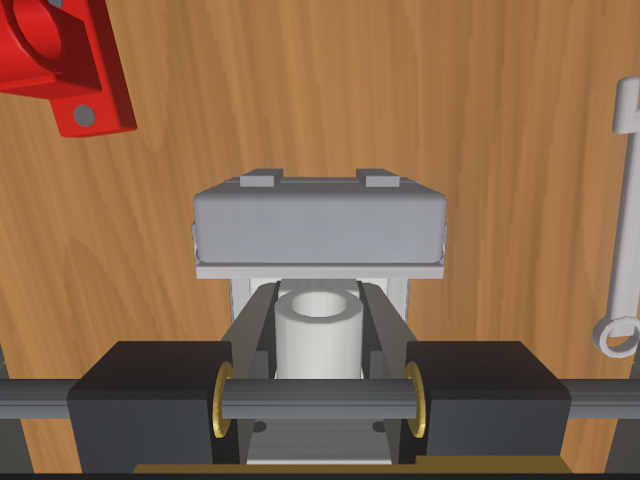

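The hold is steady at about 12 to 13 N. The lug is centred: the jaw mid-column is 320 and the eye's is 319. The moving jaw is still at its stop, and the red look-alike and the fork, the neighbours in view, haven't moved. Handing in.

```bash
python3 -c "
from plant import close_job
print(close_job())"
```

```text
the job is handed in; nothing more can be done
None
```

The bracket is standing on the vise bed, pressed against the middle of the fixed jaw at about 12 N, and I handed the job in at about 22 s with the arm still gripping and pushing.

**What I did:** I pulled the moving jaw back by its tab until it stopped. The force rose to 12.5 N with no further movement, and the top view gave a gap of 0.100 m. I then gripped the single-eye bracket by its lug, lowered it onto the bed and slid it gently up to the fixed jaw.

**Last checks:**
- **Push:** it stayed between 11.7 and 13.0 N over about 3 s. A little of that may be drag on the bed rather than push on the jaw.
- **Seating:** the force readings showed contact with the bed, at the expected height. The tool was upright to within 0.001 rad and in line with the jaw to within 0.001 rad of my estimate.
- **Centring:** the wrist picture put the bracket within about 1 pixel of the jaw's middle. My first position estimate for the jaw disagreed with this by about 1 mm. I trusted the wrist picture because it showed the bracket and jaw together.
- **Flushness:** I could not see the back-to-jaw contact directly. I judged it from the force, the position and the angle.
- **Other things on the bench:** the red look-alike and the fork looked undisturbed in the last top-view crop. I did not check the rest one by one.

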